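# Put the pastry stamps away and leave the cutters

### The arm

A 7-joint arm with a two-finger parallel gripper is mounted at the origin on the work surface. World frame = base frame: x ahead of the robot, y to its left, z up, the work surface at z = 0. Lengths are in mm, angles in rad, forces in N, time in s.
With the tool pointing down it reaches from about 400 to 850 mm from the base axis. Payload 6.9 kg.
Tool frame: the origin (TCP) lies midway between the tips of the shut fingers; the grasp point (between the pads) lies 19 mm behind it (r.grip_depth is the z of the grasp point in the tool frame, in mm); z points along the fingers, y is the direction in which the jaws open and shut (so a half turn about z gives the same grasp; the last joint's range is limited). The gripper opens to 85 mm and grips with 20 to 120 N. Pads are 22 mm wide; open, the fingers measure 114 mm over their backs; the gripper's body (76 mm by 85 mm) begins 54 mm behind the grasp point. The pads swing forward as they close: fully open they stand 13 mm farther back than shut.
Start: joints at [-1.187, 0.507, -0.238, 1.5, 0.126, 1.149, -0.155], TCP at [172.021, 600.85, 231.275] pointing down, gripper open.
Joint ranges: [-3.08, 3.08], [-0.24, 2.05], [-1.43, 1.35], [0, 2.5], [-1.52, 4.66], [0.17, 1.96], [-2.89, 2.89]. Speed limits (rad/s): [2.39, 2.39, 3.14, 3.14, 3.14, 3.14, 3.14].

### API

Orientations are given as a unit quaternion [x, y, z, w].
In Python, from bench import status, grab_frame, r, finder gives the robot as it stands. The module is installed in compiled form; this text tells all that it offers.
- The arm moves only by the tool carry_out, never from a script. Its argument "series" is a list of rows, each an object with "translation": the shift along the world's x, y, z in m, a list of three; "yaw": the turn about the world's z in degrees; "gripper": the opening, from 0 (shut) to 1 (fully open). A call has 1 to 20 rows; each row shifts and turns the pose as measured when the row begins; what a row does not reach is not made up. A row lasts 1/10 s, in which the tool goes at most 50 mm and 8.59 degrees, less where a joint would pass 70% of its speed; a pose out of reach is approached as far as the arm can. A call is refused whole if a number of a shift passes 0.05 or a number of a turn 8.59, either way. A call with a gripper value outside its range is refused whole. The fingers move at their own pace and stop on an object; the grip force is fixed at half the most. Time passes only in rows, so rows that do not move let the fingers close. It gives the time, the measured TCP pose, the force and the opening at its end, in the units of the state.
- status.state(): the state, without advancing time (a new reading comes with each control period).
- grab_frame(name): name is "side" or "top" or "wrist"; returns a dict with "img" (400x640x3 uint8, blue, green, red), "fx", "fy", "cx", "cy" (pixels), "rvec" (rotation vector, rad) and "tvec" (3), from world to camera coordinates, as OpenCV has them; the wrist camera has in their place "T_tool_cam" (4x4, takes a point from camera to tool coordinates, whose origin is the TCP and whose axes are the flange's). Camera axes: x right, y down, z forward; pixel columns grow to the right and rows downward; lengths in mm; the calibration is good to about 2 mm. The wrist camera is an equidistant fisheye: a pixel r from the principal point sees the ray r / f radians off the axis. A picture is of the moment at which its call begins: read the wrist's pose just before it. There is no depth.
- r.hand_in(): hands the job in, once; it reports no verdict.
Trained networks look in the newest picture that a camera, given by its name, has taken for a name from the list of things; names that differ only in an ending like _2 or _b are one class to them, and where a whole thing is asked for, a point or a joint stands for the part that bears it (a point fixed in the world has none). Each returns a list of dicts, best first, with "conf" (0 to 1); they miss things now and then, are a little off and sometimes report something else, mostly with a low value. They report only what shows in the picture. A call takes as long as a camera call. They do not tell look-alikes from the thing itself.
- finder.outline_of(camera, name): "pixels" (400x640 bool, what is visible of it) and "pixel" ([row, column] in pixels, amid what is visible of it).
- finder.pinpoint(camera, name): "pixel" ([row, column] in pixels: a listed point, or the origin of a listed thing).
The state is a dict: "clock": time; "joint_pos": joint angles; "qvel": joint speeds; "joint_torque": joint torques, N m; "ee_pos": TCP position; "orientation": TCP orientation; "wrist_force": force on the tool from outside, world axes, zero at the start; "moment": the same for the moment, N m; "grip_width": finger opening in mm.
Only numpy, scipy, OpenCV 4.12 (cv2) and the standard library are available. Lean on these libraries where they do the work, as an engineer would, in place of code of your own. Each camera call takes 0.05 s, during which the arm holds its last target.

### The job

Put the four solid pastry stamps away in the black storage tray, each standing upright, handle up and flat on the floor of the white well that has its own shape and size. The two open dough cutters look much like them and have the same handles but are still needed on the table: leave those where they are.

Things in the scene. Friction and masses are not known exactly. Their poses are not given: they have to be found in the camera images.
- stamp_large_round: Large round pastry stamp: a solid orange disc with a fluted edge, 64 mm in diameter, 20 mm thick. On top stands an upright round wooden handle, 22 mm thick, from 20 to 74 mm above the underside, on the origin's axis. Origin: centre of the underside, z up, so the handle's top is at z = 74 mm. Loose on the table, about 0.13 kg.
- stamp_small_round: Small round pastry stamp: a solid orange disc with a fluted edge, 44 mm in diameter, 20 mm thick. On top stands an upright round wooden handle, 22 mm thick, from 20 to 74 mm above the underside, on the origin's axis. Origin: centre of the underside, z up, so the handle's top is at z = 74 mm. Loose on the table, about 0.13 kg.
- stamp_square: Square pastry stamp: a solid orange block 48 x 48 mm, 20 mm thick. On top stands an upright round wooden handle, 22 mm thick, from 20 to 74 mm above the underside, on the origin's axis. Origin: centre of the underside, z up, so the handle's top is at z = 74 mm. x and y run along its sides. Loose on the table, about 0.13 kg.
- stamp_oblong: Oblong pastry stamp: a solid orange block 74 mm (its x) by 40 mm (its y), 20 mm thick. On top stands an upright round wooden handle, 22 mm thick, from 20 to 74 mm above the underside, on the origin's axis. Origin: centre of the underside, z up, so the handle's top is at z = 74 mm. Loose on the table, about 0.13 kg.
- cutter_round: Look-alike, to be left: round dough cutter, an open orange ring 64 mm in diameter, 20 mm high, wall 3 mm, spanned by one 12 mm bridge; the table shows through it. On top stands an upright round wooden handle, 22 mm thick, from 20 to 74 mm above the underside, on the origin's axis. Origin: centre of the underside, z up, so the handle's top is at z = 74 mm. Loose, about 0.08 kg.
- cutter_oblong: Look-alike, to be left: oblong dough cutter, an open orange frame 74 mm (its x) by 40 mm (its y), 20 mm high, wall 3 mm, spanned by one 12 mm bridge; the table shows through it. On top stands an upright round wooden handle, 22 mm thick, from 20 to 74 mm above the underside, on the origin's axis. Origin: centre of the underside, z up, so the handle's top is at z = 74 mm. Loose, about 0.08 kg.
- well_large_round: Well of the large round stamp: round, 80 mm inside, 86 mm outside. White plastic well fixed in the black storage tray; floor 3 mm thick, rim 13 mm above its underside. Origin: centre of its underside (4 mm above the table), z up; a seated stamp's underside is 3 mm above it. The four wells lie 104 mm apart in a two by two block in the tray (216 mm square, rim 16 mm above the table), in any order.
- well_small_round: Well of the small round stamp: round, 60 mm inside, 66 mm outside. White plastic well fixed in the black storage tray; floor 3 mm thick, rim 13 mm above its underside. Origin: centre of its underside (4 mm above the table), z up; a seated stamp's underside is 3 mm above it. The four wells lie 104 mm apart in a two by two block in the tray (216 mm square, rim 16 mm above the table), in any order.
- well_square: Well of the square stamp: 64 x 64 mm inside, 70 x 70 mm outside, sides along its x and y. White plastic well fixed in the black storage tray; floor 3 mm thick, rim 13 mm above its underside. Origin: centre of its underside (4 mm above the table), z up; a seated stamp's underside is 3 mm above it. The four wells lie 104 mm apart in a two by two block in the tray (216 mm square, rim 16 mm above the table), in any order.
- well_oblong: Well of the oblong stamp: inside 90 mm (its x) by 56 mm (its y), outside 96 by 62 mm. White plastic well fixed in the black storage tray; floor 3 mm thick, rim 13 mm above its underside. Origin: centre of its underside (4 mm above the table), z up; a seated stamp's underside is 3 mm above it. The four wells lie 104 mm apart in a two by two block in the tray (216 mm square, rim 16 mm above the table), in any order.
Not all that is in view belongs to the job. What is shaped like the stamp_large_round but blue or turquoise is not meant. What is shaped like the well_square but purple is not meant.

How it is judged (in metres and radians):
At the end, for the whole second after the job is handed in: Each stamp stands upright (within 0.1 rad), at rest, on the floor of the well of its own shape and size (underside less than 6 mm above the well's underside, centre within 13 mm of the well's centre), and both cutters stand upright within 15 mm of where they were (horizontal distance between stamp_large_round and well_large_round below 0.013 m and z of stamp_large_round in the frame of well_large_round between 0 and 0.006 m and angle between each of stamp_large_round, stamp_small_round, stamp_square, stamp_oblong, cutter_round, cutter_oblong's own z axis and vertical below 0.1 rad and linear speed of each of stamp_large_round, stamp_small_round, stamp_square, stamp_oblong below 0.02 m/s and angular speed of each of stamp_large_round, stamp_small_round, stamp_square, stamp_oblong below 0.2 rad/s and horizontal distance between stamp_small_round and well_small_round below 0.013 m and z of stamp_small_round in the frame of well_small_round between 0 and 0.006 m and horizontal distance between stamp_square and well_square below 0.013 m and z of stamp_square in the frame of well_square between 0 and 0.006 m and horizontal distance between stamp_oblong and well_oblong below 0.013 m and z of stamp_oblong in the frame of well_oblong between 0 and 0.006 m and distance of each of cutter_round, cutter_oblong from where it was at the start of the episode below 0.015 m); the robot touches nothing.
It fails at once if a dough cutter is lifted, or shifted by more than 15 mm (distance of any of cutter_round, cutter_oblong from where it was at the start of the episode above 0.015 m).
It fails at once if a dough cutter is tipped over (angle between any of cutter_round, cutter_oblong's own z axis and vertical above 0.5 rad).
It also fails if it takes over 128 s, if anything falls off the work surface, if the arm or the gripper's body presses on something with over 40 N, if the wrist force passes 120 N, or if a joint passes its speed limit or range.

## Working session

There is one attempt and no reset: what is moved stays moved. The work goes in short steps, Python scripts to look and compute and a tool call to move; the robot and the scene stay as the last step left them, time stands still between calls to the robot, and variables do not carry over. Pictures are saved under pics/ and viewed, and the job is handed in when it is done.

Besides the shell and the picture viewer there is one more tool, called after ">>>" as name(argument=value, ...), one argument or row to a line, values as JSON. carry_out: Moves the arm, as the interface text tells. Its arguments: {"type":"object","properties":{"series":{"type":"array"}},"required":["series"]}

```bash
mkdir -p pics; cat > h.py <<'E'
import numpy as np, cv2
from bench import status, grab_frame, r, finder
def ray(f,px):
    R,_=cv2.Rodrigues(np.array(f["rvec"],float)); t=np.array(f["tvec"],float).ravel()
    d=R.T@np.array([(px[1]-f["cx"])/f["fx"],(px[0]-f["cy"])/f["fy"],1]); return -R.T@t,d
def onz(f,px,z):
    o,d=ray(f,px); return o+d*(z-o[2])/d[2]
def proj(f,P):
    R,_=cv2.Rodrigues(np.array(f["rvec"],float)); p=R@np.array(P,float)+np.array(f["tvec"],float).ravel()
    return np.array([f["cy"]+f["fy"]*p[1]/p[2],f["cx"]+f["fx"]*p[0]/p[2]])
E
python3 - <<'E'
from h import *
for c in ["top","side","wrist"]:
    f=grab_frame(c); cv2.imwrite(f"pics/{c}0.png",f["img"])
    print(c,{k:np.round(v,3).tolist() for k,v in f.items() if k!="img"})
    if c!="wrist": print(-cv2.Rodrigues(np.array(f["rvec"]))[0].T@np.array(f["tvec"]).ravel())
print(status.state(), r.grip_depth)
E
```

```text
top {'fx': 438.645, 'fy': 438.645, 'cx': 320.596, 'cy': 199.776, 'rvec': [2.217, -2.162, 0.068], 'tvec': [-7.143, 554.21, 892.356]}
[497.27660368   5.74972486 925.30111274]
side {'fx': 498.096, 'fy': 498.096, 'cx': 325.396, 'cy': 200.476, 'rvec': [0.534, -2.759, 1.093], 'tvec': [521.579, 189.028, 986.065]}
[297.98924498 694.01787247 842.40325224]
wrist {'fx': 309.707, 'fy': 309.707, 'cx': 318.866, 'cy': 199.536, 'T_tool_cam': [[0.0, -0.946, -0.323, 83.627], [1.0, -0.0, 0.001, -0.096], [-0.001, -0.323, 0.946, -143.013], [0.0, 0.0, 0.0, 1.0]]}
{'clock': 0.15, 'joint_pos': array([-1.18650988,  0.50814012, -0.23752154,  1.50089993,  0.12570293,
        1.14893113, -0.15477623]), 'qvel': array([-0.00050802, -0.00377185, -0.00155401, -0.00409675, -0.00014837,
       -0.00036327,  0.00155491]), 'joint_torque': array([-2.78488056e-03, -6.21007276e+01, -2.18934573e+00, -2.49835896e+01,
        1.27625442e-02,  9.20134946e-03, -1.39234450e-05]), 'ee_pos': array([171.9623055 , 600.47076252, 230.63273073]), 'orientation': array([ 1.38935892e-01,  9.90301132e-01, -6.91992216e-04, -7.70205850e-05]), 'wrist_force': array([ 0.66256153, -0.25624996,  0.23728016]), 'moment': array([ 0.03268383, -0.02293465, -0.00471047]), 'grip_width': 85.1146760120629} -18.700000000000003
```

View pics/top0.png

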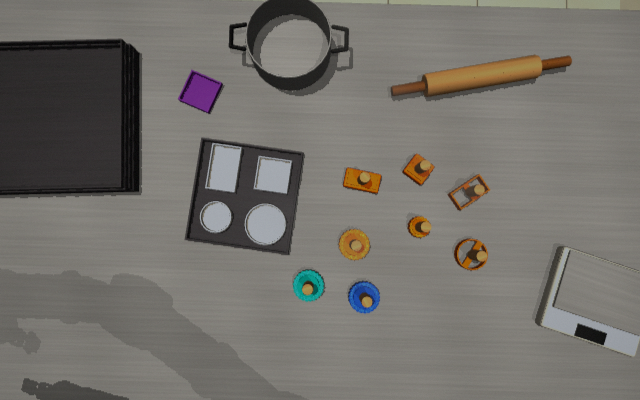

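View pics/side0.png

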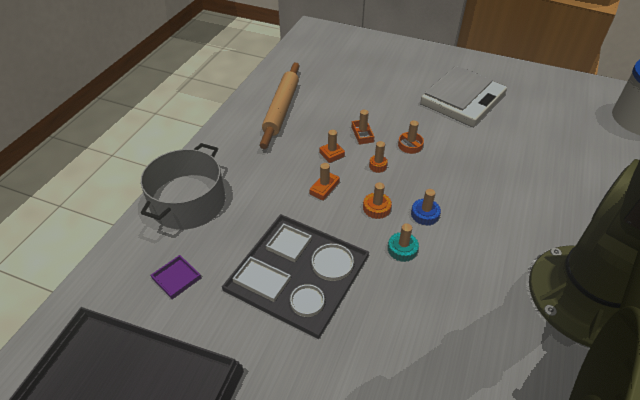

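View pics/wrist0.png

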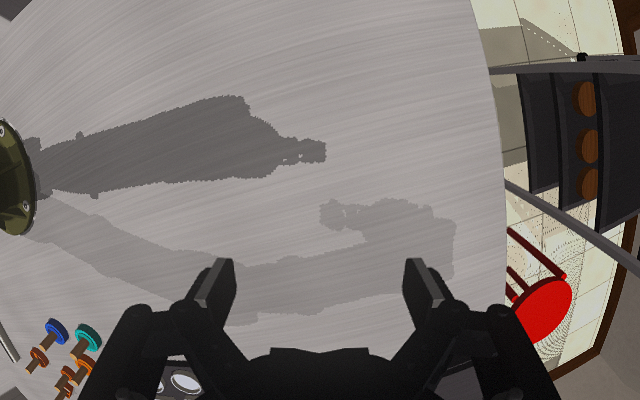

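```bash
python3 - <<'E'
from h import *
F={c:grab_frame(c) for c in ["top","side"]}
for n in ["stamp_large_round","stamp_small_round","stamp_square","stamp_oblong","cutter_round","cutter_oblong","well_large_round","well_small_round","well_square","well_oblong"]:
    for c in F:
        z=4 if n[0]=='w' else 0
        for d in finder.pinpoint(c,n)[:4]:
            if d["conf"]>.2: print(n,c,round(d["conf"],2),np.round(d["pixel"],1),np.round(onz(F[c],d["pixel"],z)[:2],1))
im=F["top"]["img"]
cv2.imwrite("pics/c1.png",cv2.resize(im[130:320,280:500],None,fx=3.6,fy=3.1,interpolation=cv2.INTER_CUBIC))
cv2.imwrite("pics/c2.png",cv2.resize(F["side"]["img"][95:265,290:460],None,fx=3.5,fy=3.5,interpolation=cv2.INTER_CUBIC))
E
```

```text
stamp_large_round top 0.95 [280.5 311.6] [385.9  21.4]
stamp_large_round top 0.84 [293.8 362.3] [361.1 -85. ]
stamp_large_round top 0.83 [244.9 352.6] [462.1 -62.7]
stamp_large_round side 0.9 [251.2 401.2] [375.   33.3]
stamp_large_round side 0.8 [208.5 373.1] [467.8 -60.5]
stamp_large_round side 0.59 [215.  423.6] [355.8 -85. ]
stamp_small_round top 0.66 [225.9 419.7] [ 505.5 -203.1]
stamp_small_round top 0.33 [174.1 273. ] [607.3 109.2]
stamp_small_round side 0.84 [168.3 377.6] [ 498.7 -192.6]
stamp_square top 0.58 [167.3 419.8] [ 629.7 -202. ]
stamp_square top 0.39 [181.4 362.9] [596.6 -81.8]
stamp_square side 0.98 [155.3 330.2] [ 624.3 -192.6]
stamp_oblong top 0.91 [183.3 362.4] [592.5 -80.8]
stamp_oblong side 0.8 [184.8 321.8] [604.7 -86.8]
cutter_round top 0.67 [253.8 466.9] [ 449.6 -302.8]
cutter_round side 0.55 [143.9 411.2] [ 445.7 -314.4]
cutter_oblong top 0.75 [187.6 466.2] [ 588.9 -300.7]
cutter_oblong top 0.51 [169.2 418.7] [ 625.6 -199.7]
cutter_oblong side 0.6 [134.6 360.5] [ 579.9 -299.7]
well_large_round top 0.96 [225.8 265.9] [497.5 120.1]
well_large_round side 0.89 [261.2 333.7] [497.3 114.4]
well_small_round top 0.83 [214.8 214.7] [517.8 228.4]
well_small_round side 0.67 [302.1 304.4] [515.  226.6]
well_square top 0.8 [ 94.9 197.7] [772.8 275. ]
well_square top 0.79 [177.9 275.9] [598.9 102.4]
well_square top 0.4 [190.2 465.8] [ 583.  -298.5]
well_square side 0.67 [277.1 178.7] [771.3 268.4]
well_square side 0.58 [243.2 289. ] [602.4 106.4]
well_oblong top 0.57 [165.8 226.2] [622.  208.2]
well_oblong side 0.89 [278.8 261.4] [616.1 209.7]
```

View pics/c1.png

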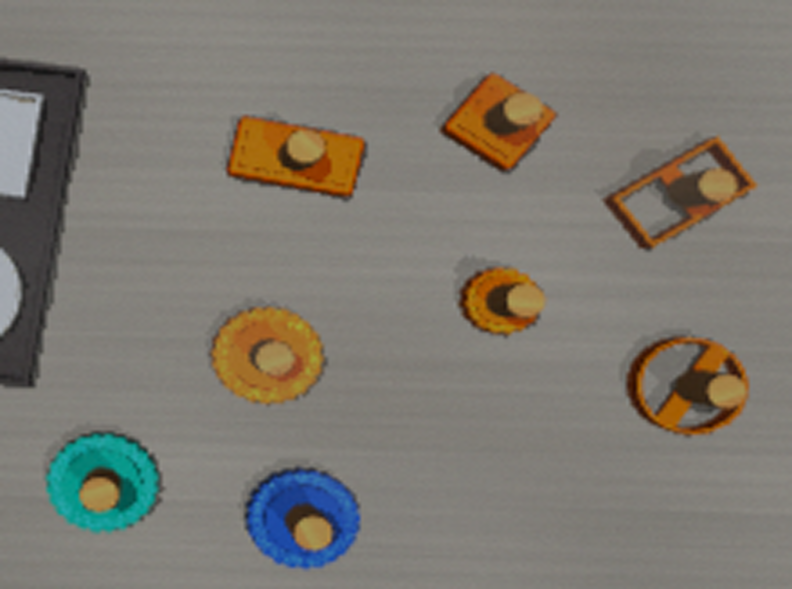

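View pics/c2.png

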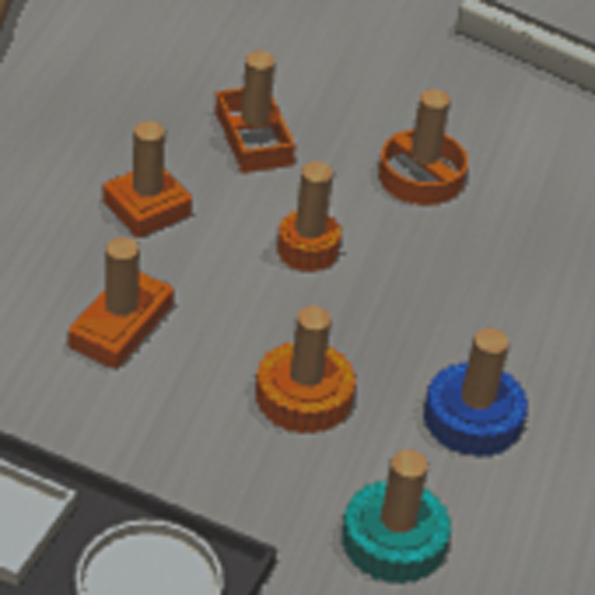

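```bash
cat > fit.py <<'E'
from h import *
from scipy.optimize import minimize
def pts(shape,a,b,z):
    if shape=='r':
        t=np.linspace(0,2*np.pi,40,endpoint=False); xy=np.c_[a/2*np.cos(t),a/2*np.sin(t)]
    else: xy=np.array([[a,b],[a,-b],[-a,-b],[-a,b]])/2
    return np.c_[xy,np.full(len(xy),z)]
S=4
def P(f,p): return np.array([proj(f,q)[::-1] for q in p])
def render(f,parts,x,y,yaw,shape):
    m=np.zeros((400*S,640*S),np.uint8)
    c,s=np.cos(yaw),np.sin(yaw)
    for pl in parts:
        w=pl.copy(); w[:,0]=x+c*pl[:,0]-s*pl[:,1]; w[:,1]=y+s*pl[:,0]+c*pl[:,1]
        h=cv2.convexHull(((P(f,w)+.5)*S).astype(np.float32)); cv2.fillConvexPoly(m,np.round(h).astype(np.int32),255)
    return cv2.resize(m,(640,400),interpolation=cv2.INTER_AREA)/255.
def parts(shape,a,b):
    return [np.r_[pts(shape,a,b,0),pts(shape,a,b,20)],np.r_[pts('r',22,22,20),pts('r',22,22,74)]]
def omask(img):
    hsv=cv2.cvtColor(img,cv2.COLOR_BGR2HSV)
    return ((hsv[...,0]<25)&(hsv[...,1]>95)&(hsv[...,2]>30)).astype(float)
def fit(frames,masks,pl,x0,yaw0s,rad=70):
    best=None
    R=[]
    for f,m in zip(frames,masks):
        p=proj(f,[x0[0],x0[1],20]).astype(int); w=np.zeros((400,640)); w[max(0,p[0]-rad):p[0]+rad,max(0,p[1]-rad):p[1]+rad]=1; R.append(w)
    def cost(v):
        return sum((np.abs(render(f,pl,v[0],v[1],v[2]/30,'')-m)*w).sum()/m.sum() for f,m,w in zip(frames,[a*b for a,b in zip(masks,R)],R))
    for y0 in yaw0s:
        s=np.array([[x0[0],x0[1],y0*30]]*4,float); s[1,0]+=10;s[2,1]+=10;s[3,2]+=8
        o=minimize(cost,s[0],method='Nelder-Mead',options=dict(initial_simplex=s,xatol=.1,fatol=1e-4,maxiter=120))
        if best is None or o.fun<best.fun: best=o
    return best.x[0],best.x[1],best.x[2]/30,best.fun
E
cat > run1.py <<'E'
from fit import *
F=[grab_frame(c) for c in ["top","side"]]
M=[omask(f["img"]) for f in F]
for n,sh,a,b,x0,ys in [("large",'r',64,64,(465,-62),[0]),("small",'r',44,44,(502,-198),[0]),("square",'s',48,48,(627,-197),[.3,1.,]),("oblong",'s',74,40,(598,-84),[0,.8,1.6,2.4])]:
    # keep only component near
    ms=[]
    for f,m in zip(F,M):
        r_=render(f,parts(sh,a,b),*x0,0,''); k,l=cv2.connectedComponents(m.astype(np.uint8))
        ids=np.bincount(l[(r_>0.5)&(m>0)]); ms.append((l==ids.argmax()).astype(float))
    both=fit(F,ms,parts(sh,a,b),x0,ys)
    print(n,"both",np.round(both,2),"deg",round(np.degrees(both[2]),1))
    for i in range(2): print("   ",np.round(fit([F[i]],[ms[i]],parts(sh,a,b),both[:2],[both[2]]),2))
# tray
tm=[]
for f in F:
    g=f["img"].astype(int); p=proj(f,(560,165,10)).astype(int)
    dark=(g.max(2)<85)
    k,l=cv2.connectedComponents(dark.astype(np.uint8)); 
    ct=[]; rr=render(f,[np.r_[pts('s',216,216,0),pts('s',216,216,16)]],560,165,-.13,'')
    ids=np.bincount(l[(rr>.5)&dark]); m=(l==ids.argmax()).astype(np.uint8)
    c,_=cv2.findContours(m,cv2.RETR_EXTERNAL,cv2.CHAIN_APPROX_NONE); cv2.drawContours(m,c,-1,1,-1); tm.append(m.astype(float))
pl=[np.r_[pts('s',216,216,0),pts('s',216,216,16)]]
t=fit(F,tm,pl,(560,165),[-.13],rad=110); print("tray",np.round(t,3))
for i in range(2): print("   ",np.round(fit([F[i]],[tm[i]],pl,t[:2],[t[2]],rad=110),3))
c,s=np.cos(t[2]),np.sin(t[2])
for a in(-52,52):
    for b in (-52,52): print(np.round([t[0]+c*a-s*b,t[1]+s*a+c*b],1))
E
python3 run1.py
```

```text
large both [ 4.6309e+02 -6.4700e+01  1.5000e-01  2.0000e-01] deg 8.9
    [ 4.6466e+02 -6.3920e+01  1.7000e-01  7.0000e-02]
    [ 4.6198e+02 -6.5660e+01  2.7000e-01  7.0000e-02]
small both [ 5.0333e+02 -1.9835e+02  3.0000e-01  2.6000e-01] deg 17.1
    [ 5.0435e+02 -1.9771e+02  4.0000e-01  7.0000e-02]
    [ 5.0142e+02 -1.9944e+02  4.3000e-01  1.3000e-01]
square both [ 6.2446e+02 -1.9582e+02  9.5000e-01  2.6000e-01] deg 54.3
    [ 6.2489e+02 -1.9548e+02  9.5000e-01  6.0000e-02]
    [ 6.2293e+02 -1.9729e+02  9.3000e-01  1.6000e-01]
oblong both [ 5.9756e+02 -7.7710e+01  1.3900e+00  2.1000e-01] deg 79.8
    [ 5.9846e+02 -7.7580e+01  1.3800e+00  5.0000e-02]
    [ 5.9572e+02 -7.8710e+01  1.4400e+00  1.3000e-01]
tray [ 5.58006e+02  1.65968e+02 -1.18000e-01  4.60000e-02]
    [ 5.59491e+02  1.65340e+02 -1.17000e-01  1.60000e-02]
    [ 5.56252e+02  1.66738e+02 -1.19000e-01  1.00000e-02]
[500.2 120.5]
[512.5 223.7]
[603.5 108.2]
[615.8 211.5]
```

>>> carry_out(
  series=[
    {"translation": [0.028,-0.03,-0.008],"yaw": 0,"gripper": 0.7},
    {"translation": [0.028,-0.03,-0.008],"yaw": 0,"gripper": 0.7},
    {"translation": [0.028,-0.03,-0.008],"yaw": 0,"gripper": 0.7},
    {"translation": [0.028,-0.03,-0.008],"yaw": 0,"gripper": 0.7},
    {"translation": [0.028,-0.03,-0.008],"yaw": 0,"gripper": 0.7},
    {"translation": [0.028,-0.03,-0.008],"yaw": 0,"gripper": 0.7},
    {"translation": [0.028,-0.03,-0.008],"yaw": 0,"gripper": 0.7},
    {"translation": [0.028,-0.03,-0.008],"yaw": 0,"gripper": 0.7},
    {"translation": [0.028,-0.03,-0.008],"yaw": 0,"gripper": 0.7},
    {"translation": [0.028,-0.03,-0.008],"yaw": 0,"gripper": 0.7},
  ],
)

```text
clock: 2.35
ee_pos: [454.1, 295.5, 150.7]
orientation: [0.132, 0.991, 0.005, -0.001]
wrist_force: [1.1, 0.6, -0.5]
grip_width: 59.9
```

>>> carry_out(
  series=[
    {"translation": [0.001,-0.036,0],"yaw": 0,"gripper": 0.7},
    {"translation": [0.001,-0.036,0],"yaw": 0,"gripper": 0.7},
    {"translation": [0.001,-0.036,0],"yaw": 0,"gripper": 0.7},
    {"translation": [0.001,-0.036,0],"yaw": 0,"gripper": 0.7},
    {"translation": [0.001,-0.036,0],"yaw": 0,"gripper": 0.7},
    {"translation": [0.001,-0.036,0],"yaw": 0,"gripper": 0.7},
    {"translation": [0.001,-0.036,0],"yaw": 0,"gripper": 0.7},
    {"translation": [0.001,-0.036,0],"yaw": 0,"gripper": 0.7},
    {"translation": [0.001,-0.036,0],"yaw": 0,"gripper": 0.7},
    {"translation": [0.001,-0.036,0],"yaw": 0,"gripper": 0.7},
  ],
)

```text
clock: 3.35
ee_pos: [468.9, -79.6, 150.8]
orientation: [0.134, 0.991, 0.005, 0.002]
wrist_force: [0.6, 0.6, -0.3]
grip_width: 59.2
```

```bash
cat > s.py <<'E'
from h import *
from scipy.spatial.transform import Rotation as Ro
s=status.state(); R=Ro.from_quat(s["orientation"]).as_matrix()
print("t",round(s["clock"],2),"tcp",np.round(s["ee_pos"],1),"jaw",round(np.degrees(np.arctan2(R[1,1],R[0,1])),1),"tiltz",np.round(R[:,2],3),"q",np.round(s["joint_pos"],2),"F",np.round(s["wrist_force"],1),"w",round(s["grip_width"],1))
E
python3 s.py
```

```text
t 3.35 tcp [468.9 -79.6 150.8] jaw 74.6 tiltz [ 0.006  0.01  -1.   ] q [ 0.24  0.37 -0.15  2.    0.06  0.77  1.35] F [ 0.6  0.6 -0.3] w 59.2
```

>>> carry_out(
  series=[
    {"translation": [-0.005,0.015,-0.03],"yaw": 0,"gripper": 0.7},
    {"translation": [0,0,0],"yaw": 0,"gripper": 0.7},
  ],
)

```text
clock: 3.55
ee_pos: [464.6, -72.1, 120.9]
orientation: [0.14, 0.99, 0.004, 0.004]
wrist_force: [-0.4, 0.7, -0.2]
grip_width: 59.8
```

```bash
cat >> h.py <<'E'
from scipy.spatial.transform import Rotation as Ro
def wproj(f,st,P):
    R=Ro.from_quat(st["orientation"]).as_matrix(); T=np.array(f["T_tool_cam"])
    pt=R.T@(np.array(P,float)-st["ee_pos"]); pc=T[:3,:3].T@(pt-T[:3,3])
    th=np.arctan2(np.hypot(pc[0],pc[1]),pc[2]); ph=np.arctan2(pc[1],pc[0])
    return np.array([f["cx"]+f["fx"]*th*np.cos(ph),f["cy"]+f["fy"]*th*np.sin(ph)])
def wcheck(name,shape,a,b,x,y,yaw,z0=0):
    from fit import pts
    st=status.state(); f=grab_frame("wrist"); im=f["img"].copy()
    c,s=np.cos(yaw),np.sin(yaw)
    for (sh,A,B,z) in [(shape,a,b,20+z0),(shape,a,b,z0),('r',22,22,74+z0)]:
        q=pts(sh,A,B,z); w=np.c_[x+c*q[:,0]-s*q[:,1],y+s*q[:,0]+c*q[:,1],q[:,2]]
        cv2.polylines(im,[np.round([wproj(f,st,k) for k in w]).astype(np.int32)],True,(0,255,0),1)
    cv2.imwrite(f"pics/{name}.png",im)
E
python3 s.py; python3 -c "
from h import *
wcheck('w1','r',64,64,463.3,-64.7,0)"
```

```text
t 3.55 tcp [464.6 -72.1 120.9] jaw 74.0 tiltz [ 0.009  0.006 -1.   ] q [ 0.21  0.4  -0.15  2.06  0.08  0.68  1.31] F [-0.4  0.7 -0.2] w 59.8
```

View pics/w1.png

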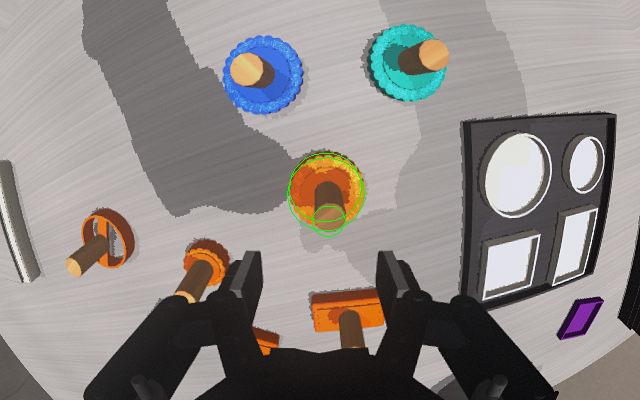

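>>> carry_out(
  series=[
    {"translation": [-0.001,0.007,0],"yaw": 0,"gripper": 0.7},
    {"translation": [0,0,-0.02],"yaw": 0,"gripper": 0.7},
    {"translation": [0,0,-0.02],"yaw": 0,"gripper": 0.7},
    {"translation": [0,0,0],"yaw": 0,"gripper": 0.7},
  ],
)

```text
clock: 4.0
ee_pos: [468.7, -64.0, 85.6]
orientation: [0.138, 0.99, 0.004, 0.009]
wrist_force: [-0.1, -0.6, 0.9]
grip_width: 59.6
```

```bash
python3 s.py
```

```text
t 4.0 tcp [468.7 -64.   85.6] jaw 74.1 tiltz [ 0.02   0.004 -1.   ] q [ 0.18  0.46 -0.13  2.1   0.1   0.57  1.28] F [-0.1 -0.6  0.9] w 59.6
```

>>> carry_out(
  series=[
    {"translation": [-0.006,0,-0.018],"yaw": 0,"gripper": 0.7},
    {"translation": [-0.002,0,-0.018],"yaw": 0,"gripper": 0.7},
    {"translation": [-0.001,0,-0.012],"yaw": 0,"gripper": 0.7},
    {"translation": [0,0,0],"yaw": 0,"gripper": 0.7},
  ],
)

```text
clock: 4.4
ee_pos: [463.6, -60.9, 41.3]
orientation: [0.135, 0.991, 0.004, 0.013]
wrist_force: [0.0, -0.5, 0.1]
grip_width: 59.9
```

```bash
python3 s.py
```

```text
t 4.4 tcp [463.6 -60.9  41.3] jaw 74.5 tiltz [ 0.027  0.004 -1.   ] q [ 0.16  0.53 -0.11  2.16  0.12  0.43  1.25] F [ 0.  -0.5  0.1] w 59.9
```

>>> carry_out(
  series=[
    {"translation": [0,-0.003,-0.008],"yaw": 0,"gripper": 0.7},
    {"translation": [0,0,0],"yaw": 0,"gripper": 0.1},
    {"translation": [0,0,0],"yaw": 0,"gripper": 0.1},
    {"translation": [0,0,0],"yaw": 0,"gripper": 0.1},
    {"translation": [0,0,0],"yaw": 0,"gripper": 0.1},
    {"translation": [0,0,0],"yaw": 0,"gripper": 0.1},
  ],
)

```text
clock: 5.0
ee_pos: [466.4, -63.8, 36.6]
orientation: [0.135, 0.991, 0.004, 0.016]
wrist_force: [-0.2, -0.3, -1.0]
grip_width: 21.0
```

```bash
python3 s.py
```

```text
t 5.0 tcp [466.4 -63.8  36.6] jaw 74.5 tiltz [ 0.032  0.004 -0.999] q [ 0.17  0.54 -0.11  2.16  0.13  0.42  1.26] F [-0.2 -0.3 -1. ] w 21.0
```

>>> carry_out(
  series=[
    {"translation": [0,0,0.025],"yaw": 0,"gripper": 0.1},
    {"translation": [0,0,0.025],"yaw": 0,"gripper": 0.1},
    {"translation": [0,0,0.025],"yaw": 0,"gripper": 0.1},
    {"translation": [0.005,0.03,0],"yaw": 0,"gripper": 0.1},
    {"translation": [0.006,0.03,0],"yaw": 0,"gripper": 0.1},
    {"translation": [0.006,0.03,0],"yaw": 0,"gripper": 0.1},
    {"translation": [0.006,0.03,0],"yaw": 0,"gripper": 0.1},
    {"translation": [0.006,0.03,0],"yaw": 0,"gripper": 0.1},
    {"translation": [0.006,0.03,0],"yaw": 0,"gripper": 0.1},
    {"translation": [0,0,0],"yaw": 0,"gripper": 0.1},
  ],
)

```text
clock: 6.0
ee_pos: [499.9, 121.8, 114.6]
orientation: [0.138, 0.99, 0.004, 0.015]
wrist_force: [-0.3, -0.4, -2.3]
grip_width: 20.7
```

```bash
python3 s.py; python3 -c "
from h import *
s=status.state(); R=Ro.from_quat(s['orientation']).as_matrix()
wcheck('w2','r',80,80,500.2,120.5,0,-13)"
```

```text
t 6.0 tcp [499.9 121.8 114.6] jaw 74.2 tiltz [ 0.03   0.005 -1.   ] q [-0.2   0.46 -0.13  1.98  0.1   0.69  0.9 ] F [-0.3 -0.4 -2.3] w 20.7
```

View pics/w2.png

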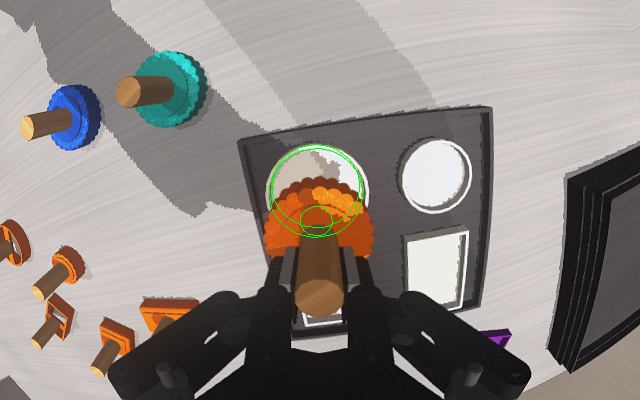

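>>> carry_out(
  series=[
    {"translation": [0,0,-0.02],"yaw": 0,"gripper": 0.1},
    {"translation": [0,0,-0.02],"yaw": 0,"gripper": 0.1},
    {"translation": [0,0,0],"yaw": 0,"gripper": 0.1},
  ],
)

```text
clock: 6.35
ee_pos: [498.8, 116.9, 73.6]
orientation: [0.139, 0.99, 0.002, 0.014]
wrist_force: [-0.5, 0.3, -1.6]
grip_width: 20.6
```

```bash
python3 s.py
```

```text
t 6.35 tcp [498.8 116.9  73.6] jaw 74.0 tiltz [ 0.029  0.001 -1.   ] q [-0.2   0.52 -0.12  2.02  0.12  0.58  0.89] F [-0.5  0.3 -1.6] w 20.6
```

>>> carry_out(
  series=[
    {"translation": [0.003,0.003,-0.015],"yaw": 0,"gripper": 0.1},
    {"translation": [0,0,-0.011],"yaw": 0,"gripper": 0.1},
    {"translation": [0,0,0],"yaw": 0,"gripper": 0.1},
  ],
)

```text
clock: 6.65
ee_pos: [501.8, 117.0, 48.0]
orientation: [0.141, 0.99, 0.002, 0.014]
wrist_force: [-0.4, -0.0, -1.5]
grip_width: 20.7
```

```bash
python3 s.py
```

```text
t 6.65 tcp [501.8 117.   48. ] jaw 73.8 tiltz [ 0.029 -0.001 -1.   ] q [-0.21  0.56 -0.11  2.04  0.13  0.52  0.88] F [-0.4 -0.  -1.5] w 20.7
```

>>> carry_out(
  series=[
    {"translation": [0,0.002,-0.004],"yaw": 0,"gripper": 0.1},
    {"translation": [0,0,0],"yaw": 0,"gripper": 0.1},
    {"translation": [0,0,0],"yaw": 0,"gripper": 0.35},
    {"translation": [0,0,0],"yaw": 0,"gripper": 0.6},
    {"translation": [0,0,0],"yaw": 0,"gripper": 0.6},
  ],
)

```text
clock: 7.15
ee_pos: [503.1, 118.6, 46.4]
orientation: [0.141, 0.99, 0.002, 0.016]
wrist_force: [0.6, 0.1, 0.1]
grip_width: 51.2
```

```bash
python3 s.py
```

```text
t 7.15 tcp [503.1 118.6  46.4] jaw 73.7 tiltz [ 0.032 -0.    -0.999] q [-0.22  0.56 -0.1   2.04  0.13  0.52  0.87] F [0.6 0.1 0.1] w 51.2
```

>>> carry_out(
  series=[
    {"translation": [0,0,0.025],"yaw": 0,"gripper": 0.6},
    {"translation": [0,0,0.025],"yaw": 0,"gripper": 0.6},
    {"translation": [0,0,0.025],"yaw": 0,"gripper": 0.6},
    {"translation": [0.013,-0.028,0.005],"yaw": 0,"gripper": 0.6},
    {"translation": [0.013,-0.028,0.005],"yaw": 0,"gripper": 0.6},
    {"translation": [0.013,-0.028,0],"yaw": 0,"gripper": 0.6},
    {"translation": [0.013,-0.028,0],"yaw": 0,"gripper": 0.6},
    {"translation": [0.013,-0.028,0],"yaw": 0,"gripper": 0.6},
    {"translation": [0.013,-0.028,0],"yaw": 0,"gripper": 0.6},
    {"translation": [0.013,-0.026,0],"yaw": 0,"gripper": 0.6},
    {"translation": [0,0,0],"yaw": 0,"gripper": 0.6},
  ],
)

```text
clock: 8.25
ee_pos: [597.2, -81.9, 139.3]
orientation: [0.139, 0.99, 0.003, 0.02]
wrist_force: [-0.3, -0.8, -0.5]
grip_width: 50.9
```

```bash
python3 s.py;  python3 -c "
from h import *
wcheck('w3','s',74,40,597.3,-78,1.39)
cv2.imwrite('pics/s3.png',grab_frame('side')['img'])"
```

```text
t 8.25 tcp [597.2 -81.9 139.3] jaw 74.1 tiltz [ 0.039 -0.    -0.999] q [ 0.18  0.53 -0.14  1.73  0.09  0.85  1.3 ] F [-0.3 -0.8 -0.5] w 50.9
```

View pics/w3.png

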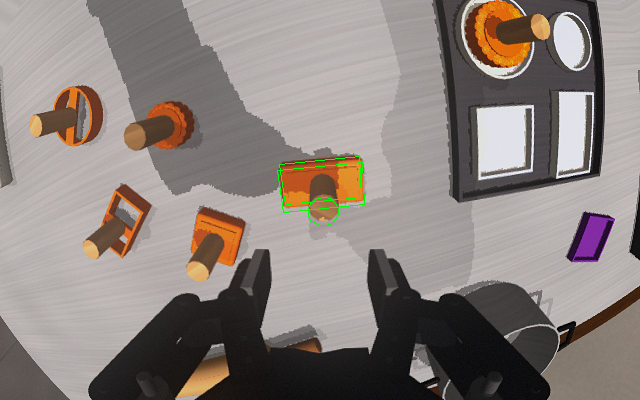

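View pics/s3.png

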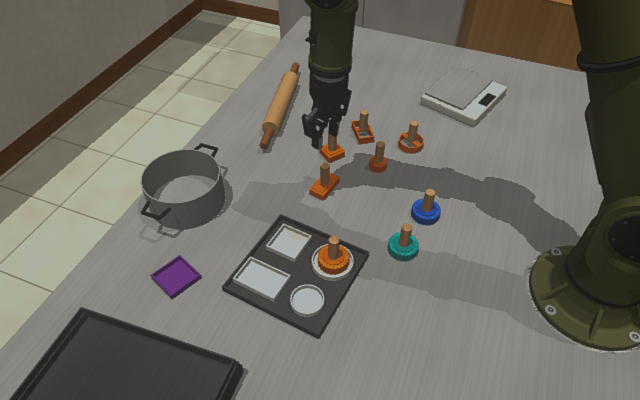

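>>> carry_out(
  series=[
    {"translation": [0,0.004,-0.02],"yaw": 0,"gripper": 0.6},
    {"translation": [0,0,-0.02],"yaw": 0,"gripper": 0.6},
    {"translation": [0,0,-0.018],"yaw": 0,"gripper": 0.6},
    {"translation": [0,0,0],"yaw": 0,"gripper": 0.6},
  ],
)

```text
clock: 8.75
ee_pos: [595.0, -66.6, 81.1]
orientation: [0.133, 0.991, 0.006, 0.019]
wrist_force: [-0.1, 0.0, 0.4]
grip_width: 51.1
```

```bash
python3 s.py
```

```text
t 8.75 tcp [595.  -66.6  81.1] jaw 74.7 tiltz [ 0.04   0.006 -0.999] q [ 0.16  0.6  -0.13  1.8   0.1   0.71  1.28] F [-0.1  0.   0.4] w 51.1
```

>>> carry_out(
  series=[
    {"translation": [0.002,-0.011,0],"yaw": 0,"gripper": 0.6},
    {"translation": [0,0,0],"yaw": 0,"gripper": 0.6},
  ],
)

```text
clock: 8.95
ee_pos: [597.3, -76.3, 82.4]
orientation: [0.132, 0.991, 0.006, 0.02]
wrist_force: [0.2, -0.8, 1.1]
grip_width: 51.0
```

```bash
python3 s.py
```

```text
t 8.95 tcp [597.3 -76.3  82.4] jaw 74.9 tiltz [ 0.04   0.007 -0.999] q [ 0.18  0.6  -0.14  1.79  0.1   0.72  1.3 ] F [ 0.2 -0.8  1.1] w 51.0
```

>>> carry_out(
  series=[
    {"translation": [0,-0.002,-0.016],"yaw": 0,"gripper": 0.6},
    {"translation": [0,0,-0.016],"yaw": 0,"gripper": 0.6},
    {"translation": [0,0,-0.013],"yaw": 0,"gripper": 0.6},
    {"translation": [0,0,0],"yaw": 0,"gripper": 0.6},
  ],
)

```text
clock: 9.35
ee_pos: [600.2, -79.0, 40.7]
orientation: [0.132, 0.991, 0.006, 0.023]
wrist_force: [0.2, 0.3, -0.0]
grip_width: 51.3
```

```bash
python3 s.py
```

```text
t 9.35 tcp [600.2 -79.   40.7] jaw 74.8 tiltz [ 0.048  0.006 -0.999] q [ 0.18  0.66 -0.13  1.82  0.12  0.62  1.29] F [ 0.2  0.3 -0. ] w 51.3
```

>>> carry_out(
  series=[
    {"translation": [-0.003,0.001,-0.005],"yaw": 0,"gripper": 0.6},
    {"translation": [0,0,0],"yaw": 0,"gripper": 0.1},
    {"translation": [0,0,0],"yaw": 0,"gripper": 0.1},
    {"translation": [0,0,0],"yaw": 0,"gripper": 0.1},
    {"translation": [0,0,0],"yaw": 0,"gripper": 0.1},
  ],
)

```text
clock: 9.85
ee_pos: [598.2, -78.0, 37.9]
orientation: [0.132, 0.991, 0.006, 0.025]
wrist_force: [0.1, -0.6, -1.6]
grip_width: 21.0
```

```bash
python3 s.py
```

```text
t 9.85 tcp [598.2 -78.   37.9] jaw 74.8 tiltz [ 0.051  0.006 -0.999] q [ 0.17  0.66 -0.12  1.83  0.12  0.61  1.29] F [ 0.1 -0.6 -1.6] w 21.0
```

>>> carry_out(
  series=[
    {"translation": [0,0,0.025],"yaw": 0,"gripper": 0.1},
    {"translation": [0,0,0.025],"yaw": 0,"gripper": 0.1},
    {"translation": [0,0,0.025],"yaw": 0,"gripper": 0.1},
    {"translation": [0.001,0.024,0.005],"yaw": -7.2,"gripper": 0.1},
    {"translation": [0.001,0.024,0],"yaw": -7.2,"gripper": 0.1},
    {"translation": [0.001,0.024,0],"yaw": -7.2,"gripper": 0.1},
    {"translation": [0.002,0.024,0],"yaw": -7.2,"gripper": 0.1},
    {"translation": [0.002,0.024,0],"yaw": -7.2,"gripper": 0.1},
    {"translation": [0.002,0.024,0],"yaw": -7.2,"gripper": 0.1},
    {"translation": [0.002,0.024,0],"yaw": -7.2,"gripper": 0.1},
    {"translation": [0.002,0.024,0],"yaw": -7.2,"gripper": 0.1},
    {"translation": [0.002,0.024,0],"yaw": -7.2,"gripper": 0.1},
    {"translation": [0.002,0.024,0],"yaw": -7.2,"gripper": 0.1},
    {"translation": [0.001,0.024,0],"yaw": -7.2,"gripper": 0.1},
    {"translation": [0.001,0.02,0],"yaw": -7.2,"gripper": 0.1},
    {"translation": [0,0,0],"yaw": 0,"gripper": 0.1},
  ],
)

```text
clock: 11.45
ee_pos: [613.3, 218.2, 120.4]
orientation: [0.795, 0.607, -0.012, 0.02]
wrist_force: [-1.3, 0.3, -1.5]
grip_width: 20.7
```

```bash
python3 s.py
```

```text
t 11.45 tcp [613.3 218.2 120.4] jaw -15.2 tiltz [ 0.005 -0.047 -0.999] q [-0.61  0.67  0.37  1.56 -0.22  0.96 -0.46] F [-1.3  0.3 -1.5] w 20.7
```

Settle and check.

>>> carry_out(
  series=[
    {"translation": [0.003,-0.007,0],"yaw": 3.4,"gripper": 0.1},
    {"translation": [0,0,0],"yaw": 0,"gripper": 0.1},
  ],
)

```text
clock: 11.65
ee_pos: [615.7, 211.4, 119.8]
orientation: [0.774, 0.633, -0.012, 0.021]
wrist_force: [0.2, -0.2, -0.9]
grip_width: 20.2
```

```bash
python3 s.py;  python3 - <<'E'
from h import *
s=status.state()
wcheck('w4','s',90,56,615.8,211.5,-.118,-13)
cv2.imwrite('pics/s4.png',cv2.resize(grab_frame('side')['img'][150:370,180:420],None,fx=3,fy=2.7))
E
```

```text
t 11.65 tcp [615.7 211.4 119.8] jaw -11.4 tiltz [ 0.007 -0.047 -0.999] q [-0.59  0.67  0.35  1.57 -0.2   0.95 -0.4 ] F [ 0.2 -0.2 -0.9] w 20.2
```

View pics/w4.png

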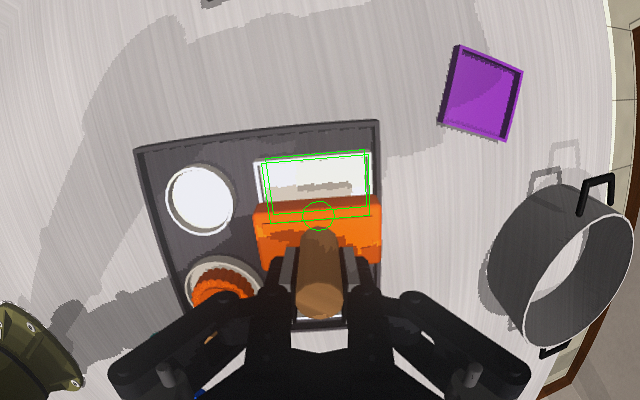

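View pics/s4.png

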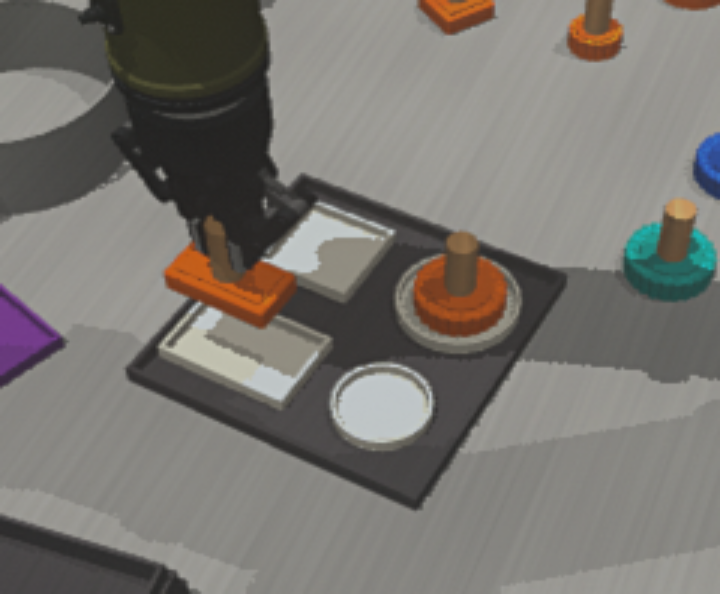

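>>> carry_out(
  series=[
    {"translation": [0,0,-0.02],"yaw": 0,"gripper": 0.1},
    {"translation": [0,0,-0.02],"yaw": 0,"gripper": 0.1},
    {"translation": [0,0,0],"yaw": 0,"gripper": 0.1},
  ],
)

```text
clock: 12.05
ee_pos: [615.7, 211.0, 80.1]
orientation: [0.776, 0.63, -0.011, 0.02]
wrist_force: [0.0, 0.4, -1.5]
grip_width: 20.7
```

```bash
python3 s.py
```

```text
t 12.05 tcp [615.7 211.   80.1] jaw -11.8 tiltz [ 0.008 -0.045 -0.999] q [-0.58  0.71  0.33  1.61 -0.22  0.87 -0.39] F [ 0.   0.4 -1.5] w 20.7
```

>>> carry_out(
  series=[
    {"translation": [0.001,0,-0.015],"yaw": 0,"gripper": 0.1},
    {"translation": [0,0,-0.014],"yaw": 0,"gripper": 0.1},
    {"translation": [0,0,0],"yaw": 0,"gripper": 0.1},
  ],
)

```text
clock: 12.35
ee_pos: [617.5, 210.5, 50.5]
orientation: [0.776, 0.63, -0.01, 0.02]
wrist_force: [0.0, -0.5, -1.6]
grip_width: 21.0
```

```bash
python3 s.py
```

```text
t 12.35 tcp [617.5 210.5  50.5] jaw -11.9 tiltz [ 0.009 -0.044 -0.999] q [-0.57  0.75  0.32  1.63 -0.24  0.81 -0.38] F [ 0.  -0.5 -1.6] w 21.0
```

>>> carry_out(
  series=[
    {"translation": [-0.001,0,-0.005],"yaw": 0,"gripper": 0.1},
    {"translation": [0,0,0],"yaw": 0,"gripper": 0.1},
    {"translation": [0,0,0],"yaw": 0,"gripper": 0.35},
    {"translation": [0,0,0],"yaw": 0,"gripper": 0.6},
    {"translation": [0,0,0],"yaw": 0,"gripper": 0.6},
  ],
)

```text
clock: 12.85
ee_pos: [617.7, 210.7, 46.7]
orientation: [0.777, 0.63, -0.009, 0.021]
wrist_force: [-0.2, 0.2, 0.8]
grip_width: 51.4
```

```bash
python3 s.py
```

```text
t 12.85 tcp [617.7 210.7  46.7] jaw -11.9 tiltz [ 0.012 -0.044 -0.999] q [-0.57  0.75  0.32  1.63 -0.24  0.8  -0.38] F [-0.2  0.2  0.8] w 51.4
```

>>> carry_out(
  series=[
    {"translation": [0,0,0.03],"yaw": 0,"gripper": 0.6},
    {"translation": [0,0,0.03],"yaw": 0,"gripper": 0.6},
    {"translation": [0,0,0.03],"yaw": 0,"gripper": 0.6},
    {"translation": [0.0005,-0.03,0],"yaw": 0,"gripper": 0.6},
    {"translation": [0.0005,-0.03,0],"yaw": 0,"gripper": 0.6},
    {"translation": [0.0005,-0.03,0],"yaw": 0,"gripper": 0.6},
    {"translation": [0.0005,-0.03,0],"yaw": 0,"gripper": 0.6},
    {"translation": [0.0005,-0.03,0],"yaw": 0,"gripper": 0.6},
    {"translation": [0.0005,-0.03,0],"yaw": 0,"gripper": 0.6},
    {"translation": [0.0005,-0.03,0],"yaw": 0,"gripper": 0.6},
    {"translation": [0.0005,-0.03,0],"yaw": 0,"gripper": 0.6},
    {"translation": [0.0005,-0.03,0],"yaw": 0,"gripper": 0.6},
    {"translation": [0.0005,-0.03,0],"yaw": 0,"gripper": 0.6},
    {"translation": [0.0005,-0.03,0],"yaw": 0,"gripper": 0.6},
    {"translation": [0.0005,-0.03,0],"yaw": 0,"gripper": 0.6},
    {"translation": [0.0005,-0.025,0],"yaw": 0,"gripper": 0.6},
    {"translation": [0,-0.01,0],"yaw": 0,"gripper": 0.6},
    {"translation": [0,0,0],"yaw": 0,"gripper": 0.6},
  ],
)

```text
clock: 14.65
ee_pos: [624.4, -197.6, 149.1]
orientation: [0.775, 0.631, -0.003, 0.025]
wrist_force: [0.4, 1.0, -0.4]
grip_width: 51.3
```

```bash
python3 s.py;  python3 -c "
from h import *
wcheck('w5','s',48,48,623.9,-196.2,.95)
cv2.imwrite('pics/s5.png',cv2.resize(grab_frame('side')['img'][90:370,200:480],None,fx=2.8,fy=2.1))"
```

```text
t 14.65 tcp [ 624.4 -197.6  149.1] jaw -11.7 tiltz [ 0.027 -0.042 -0.999] q [ 0.06  0.62  0.33  1.57 -0.19  0.95  0.23] F [ 0.4  1.  -0.4] w 51.3
```

View pics/w5.png

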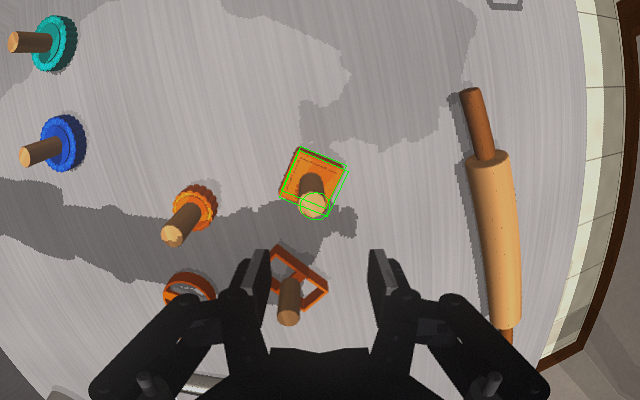

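View pics/s5.png

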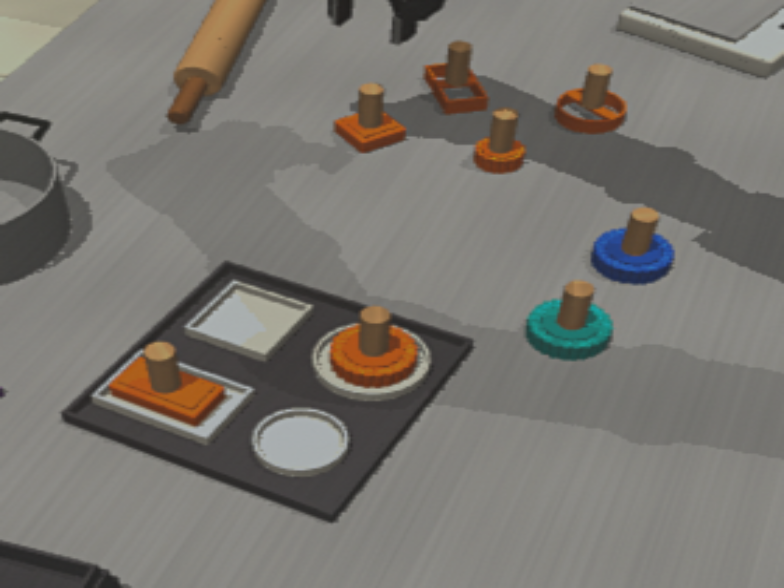

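>>> carry_out(
  series=[
    {"translation": [-0.001,0.001,-0.025],"yaw": 0,"gripper": 0.6},
    {"translation": [0,0,-0.025],"yaw": 0,"gripper": 0.6},
    {"translation": [0,0,-0.017],"yaw": 0,"gripper": 0.6},
    {"translation": [0,0,0],"yaw": 0,"gripper": 0.6},
  ],
)

```text
clock: 15.15
ee_pos: [626.3, -184.1, 81.1]
orientation: [0.771, 0.636, 0.001, 0.023]
wrist_force: [0.1, 1.2, 0.0]
grip_width: 51.3
```

```bash
python3 s.py
```

```text
t 15.15 tcp [ 626.3 -184.1   81.1] jaw -10.9 tiltz [ 0.031 -0.035 -0.999] q [ 0.06  0.69  0.29  1.65 -0.22  0.8   0.25] F [0.1 1.2 0. ] w 51.3
```

>>> carry_out(
  series=[
    {"translation": [-0.002,-0.012,0],"yaw": 0,"gripper": 0.6},
    {"translation": [0,0,0],"yaw": 0,"gripper": 0.6},
  ],
)

```text
clock: 15.35
ee_pos: [625.2, -194.3, 82.1]
orientation: [0.77, 0.638, 0.001, 0.023]
wrist_force: [0.5, -0.8, -0.4]
grip_width: 51.1
```

```bash
python3 s.py
```

```text
t 15.35 tcp [ 625.2 -194.3   82.1] jaw -10.7 tiltz [ 0.031 -0.035 -0.999] q [ 0.08  0.69  0.29  1.65 -0.22  0.8   0.27] F [ 0.5 -0.8 -0.4] w 51.1
```

>>> carry_out(
  series=[
    {"translation": [-0.001,-0.002,-0.016],"yaw": 0,"gripper": 0.6},
    {"translation": [0,0,-0.016],"yaw": 0,"gripper": 0.6},
    {"translation": [0,0,-0.011],"yaw": 0,"gripper": 0.6},
    {"translation": [0,0,0],"yaw": 0,"gripper": 0.6},
  ],
)

```text
clock: 15.75
ee_pos: [627.2, -197.3, 43.0]
orientation: [0.77, 0.638, 0.004, 0.027]
wrist_force: [0.3, 0.1, -0.5]
grip_width: 51.5
```

```bash
python3 s.py
```

```text
t 15.75 tcp [ 627.2 -197.3   43. ] jaw -10.7 tiltz [ 0.04  -0.036 -0.999] q [ 0.09  0.73  0.27  1.68 -0.24  0.71  0.29] F [ 0.3  0.1 -0.5] w 51.5
```

>>> carry_out(
  series=[
    {"translation": [-0.004,0.001,-0.007],"yaw": 0,"gripper": 0.6},
    {"translation": [0,0,0],"yaw": 0,"gripper": 0.1},
    {"translation": [0,0,0],"yaw": 0,"gripper": 0.1},
    {"translation": [0,0,0],"yaw": 0,"gripper": 0.1},
    {"translation": [0,0,0],"yaw": 0,"gripper": 0.1},
  ],
)

```text
clock: 16.25
ee_pos: [623.3, -196.6, 38.7]
orientation: [0.77, 0.637, 0.004, 0.027]
wrist_force: [0.7, 0.0, -1.8]
grip_width: 20.7
```

```bash
python3 s.py
```

```text
t 16.25 tcp [ 623.3 -196.6   38.7] jaw -10.7 tiltz [ 0.042 -0.037 -0.998] q [ 0.1   0.73  0.27  1.69 -0.24  0.7   0.29] F [ 0.7  0.  -1.8] w 20.7
```

>>> carry_out(
  series=[
    {"translation": [0,0,0.027],"yaw": 0,"gripper": 0.1},
    {"translation": [0,0,0.027],"yaw": 0,"gripper": 0.1},
    {"translation": [0,0,0.027],"yaw": 0,"gripper": 0.1},
    {"translation": [-0.002,0.026,0.005],"yaw": 2.4,"gripper": 0.1},
    {"translation": [-0.002,0.026,0],"yaw": 2.4,"gripper": 0.1},
    {"translation": [-0.002,0.026,0],"yaw": 2.4,"gripper": 0.1},
    {"translation": [-0.002,0.026,0],"yaw": 2.4,"gripper": 0.1},
    {"translation": [-0.002,0.026,0],"yaw": 2.4,"gripper": 0.1},
    {"translation": [-0.002,0.026,0],"yaw": 2.4,"gripper": 0.1},
    {"translation": [-0.002,0.026,0],"yaw": 2.4,"gripper": 0.1},
    {"translation": [-0.002,0.026,0],"yaw": 2.4,"gripper": 0.1},
    {"translation": [-0.002,0.026,0],"yaw": 2.4,"gripper": 0.1},
    {"translation": [-0.001,0.026,0],"yaw": 2.4,"gripper": 0.1},
    {"translation": [0,0.024,0],"yaw": 2.4,"gripper": 0.1},
    {"translation": [0,0.008,0],"yaw": 2.4,"gripper": 0.1},
    {"translation": [0,0,0],"yaw": 0,"gripper": 0.1},
  ],
)

```text
clock: 17.85
ee_pos: [602.2, 105.4, 129.1]
orientation: [0.579, 0.814, 0.013, 0.028]
wrist_force: [0.9, 0.5, -2.0]
grip_width: 20.4
```

```bash
python3 s.py
```

```text
t 17.85 tcp [602.2 105.4 129.1] jaw 19.2 tiltz [ 0.06  -0.011 -0.998] q [-0.34  0.56  0.18  1.74 -0.1   0.8   0.21] F [ 0.9  0.5 -2. ] w 20.4
```

>>> carry_out(
  series=[
    {"translation": [0,0.002,-0.025],"yaw": -1,"gripper": 0.1},
    {"translation": [0,0,-0.023],"yaw": 0,"gripper": 0.1},
    {"translation": [0,0,0],"yaw": 0,"gripper": 0.1},
  ],
)

```text
clock: 18.15
ee_pos: [603.6, 102.8, 81.2]
orientation: [0.589, 0.807, 0.012, 0.03]
wrist_force: [-1.2, -1.0, -1.3]
grip_width: 20.3
```

```bash
python3 s.py;  python3 - <<'E'
from h import *
wcheck('w6','s',64,64,603.5,108.2,-.118,-13)
cv2.imwrite('pics/s6.png',cv2.resize(grab_frame('side')['img'][150:370,180:420],None,fx=3,fy=2.7))
E
```

```text
t 18.15 tcp [603.6 102.8  81.2] jaw 17.8 tiltz [ 0.063 -0.015 -0.998] q [-0.34  0.62  0.18  1.78 -0.12  0.69  0.2 ] F [-1.2 -1.  -1.3] w 20.3
```

View pics/s6.png

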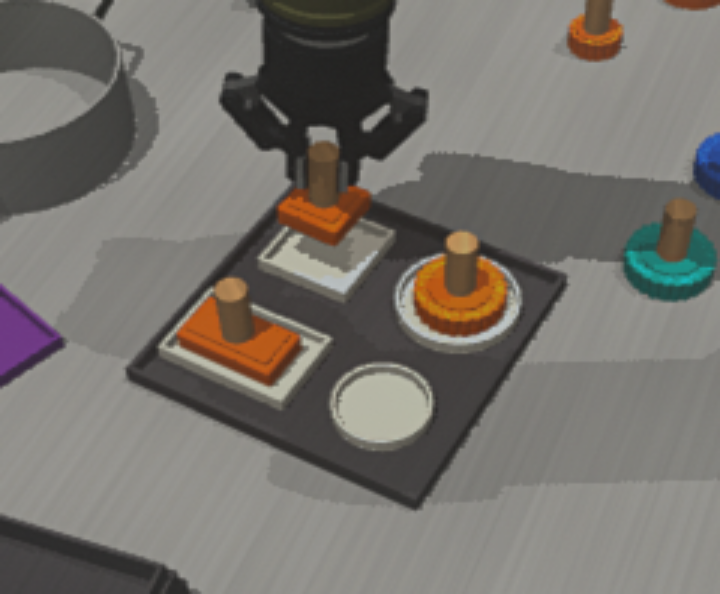

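>>> carry_out(
  series=[
    {"translation": [-0.001,0.004,-0.013],"yaw": 0,"gripper": 0.1},
    {"translation": [0,0,-0.013],"yaw": 0,"gripper": 0.1},
    {"translation": [0,0,0],"yaw": 0,"gripper": 0.1},
  ],
)

```text
clock: 18.55
ee_pos: [606.0, 106.1, 58.7]
orientation: [0.59, 0.807, 0.015, 0.033]
wrist_force: [-0.7, -0.2, -2.0]
grip_width: 20.9
```

```bash
python3 s.py
```

```text
t 18.55 tcp [606.  106.1  58.7] jaw 17.7 tiltz [ 0.071 -0.014 -0.997] q [-0.34  0.65  0.17  1.8  -0.13  0.64  0.2 ] F [-0.7 -0.2 -2. ] w 20.9
```

>>> carry_out(
  series=[
    {"translation": [-0.003,0,-0.007],"yaw": 0,"gripper": 0.1},
    {"translation": [-0.001,0,-0.005],"yaw": 0,"gripper": 0.1},
    {"translation": [0,0,0],"yaw": 0,"gripper": 0.1},
  ],
)

```text
clock: 18.85
ee_pos: [602.1, 106.1, 45.9]
orientation: [0.59, 0.807, 0.016, 0.033]
wrist_force: [-0.1, 0.8, -0.7]
grip_width: 20.6
```

```bash
python3 s.py
```

```text
t 18.85 tcp [602.1 106.1  45.9] jaw 17.7 tiltz [ 0.072 -0.014 -0.997] q [-0.34  0.66  0.17  1.82 -0.13  0.6   0.2 ] F [-0.1  0.8 -0.7] w 20.6
```

>>> carry_out(
  series=[
    {"translation": [0,0,0],"yaw": 0,"gripper": 0.35},
    {"translation": [0,0,0],"yaw": 0,"gripper": 0.6},
    {"translation": [0,0,0],"yaw": 0,"gripper": 0.6},
    {"translation": [0,0,0.03],"yaw": 0,"gripper": 0.6},
    {"translation": [0,0,0.03],"yaw": 0,"gripper": 0.6},
    {"translation": [0,0,0.03],"yaw": 0,"gripper": 0.6},
    {"translation": [-0.008,-0.026,0],"yaw": 0,"gripper": 0.6},
    {"translation": [-0.008,-0.026,0],"yaw": 0,"gripper": 0.6},
    {"translation": [-0.008,-0.026,0],"yaw": 0,"gripper": 0.6},
    {"translation": [-0.008,-0.026,0],"yaw": 0,"gripper": 0.6},
    {"translation": [-0.008,-0.026,0],"yaw": 0,"gripper": 0.6},
    {"translation": [-0.008,-0.026,0],"yaw": 0,"gripper": 0.6},
    {"translation": [-0.008,-0.026,0],"yaw": 0,"gripper": 0.6},
    {"translation": [-0.008,-0.026,0],"yaw": 0,"gripper": 0.6},
    {"translation": [-0.008,-0.026,0],"yaw": 0,"gripper": 0.6},
    {"translation": [-0.008,-0.026,0],"yaw": 0,"gripper": 0.6},
    {"translation": [-0.008,-0.025,0],"yaw": 0,"gripper": 0.6},
    {"translation": [-0.006,-0.01,0],"yaw": 0,"gripper": 0.6},
    {"translation": [0,0,0],"yaw": 0,"gripper": 0.6},
    {"translation": [0,0,0],"yaw": 0,"gripper": 0.6},
  ],
)

```text
clock: 20.85
ee_pos: [506.9, -197.4, 147.2]
orientation: [0.589, 0.807, 0.021, 0.039]
wrist_force: [0.9, -0.6, 0.2]
grip_width: 51.3
```

```bash
python3 s.py;  python3 -c "
from h import *
wcheck('w7','r',44,44,502.5,-198.8,0)
cv2.imwrite('pics/s7.png',cv2.resize(grab_frame('side')['img'][90:370,200:480],None,fx=2.8,fy=2.1))"
```

```text
t 20.85 tcp [ 506.9 -197.4  147.2] jaw 17.9 tiltz [ 0.087 -0.013 -0.996] q [ 0.22  0.43  0.16  1.92 -0.13  0.72  0.78] F [ 0.9 -0.6  0.2] w 51.3
```

View pics/w7.png

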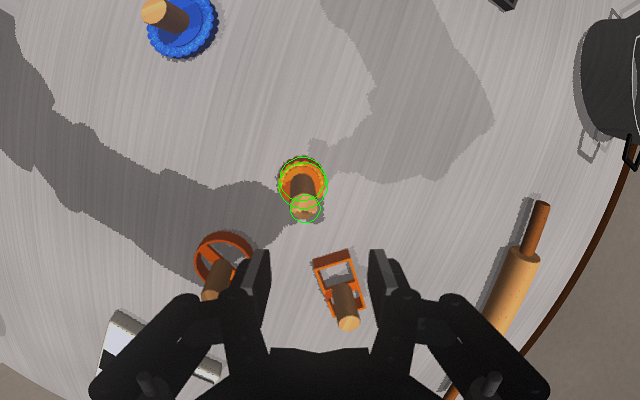

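View pics/s7.png

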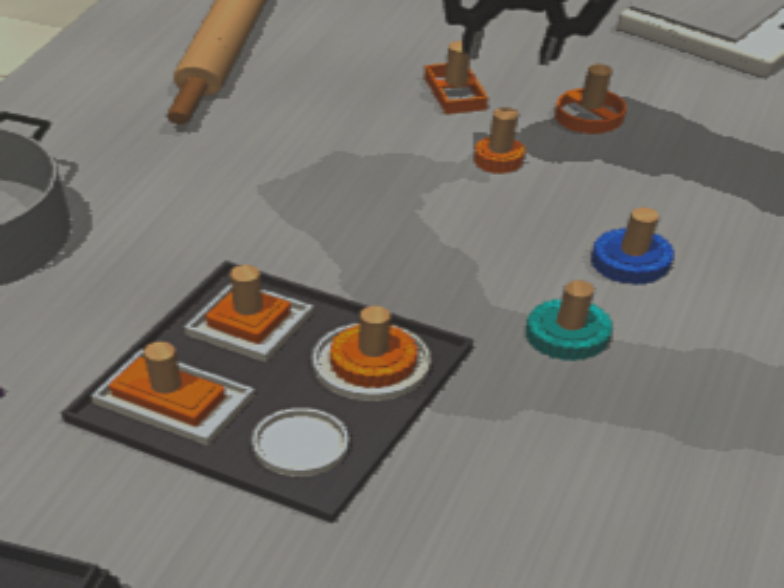

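>>> carry_out(
  series=[
    {"translation": [-0.002,-0.001,-0.022],"yaw": 0,"gripper": 0.6},
    {"translation": [0,0,-0.022],"yaw": 0,"gripper": 0.6},
    {"translation": [0,0,-0.017],"yaw": 0,"gripper": 0.6},
    {"translation": [0,0,0],"yaw": 0,"gripper": 0.6},
  ],
)

```text
clock: 21.35
ee_pos: [508.6, -191.7, 85.3]
orientation: [0.584, 0.81, 0.022, 0.04]
wrist_force: [0.2, 0.1, 0.2]
grip_width: 51.2
```

```bash
python3 s.py
```

```text
t 21.35 tcp [ 508.6 -191.7   85.3] jaw 18.5 tiltz [ 0.091 -0.01  -0.996] q [ 0.24  0.51  0.13  1.99 -0.16  0.56  0.81] F [0.2 0.1 0.2] w 51.2
```

>>> carry_out(
  series=[
    {"translation": [-0.005,-0.007,0],"yaw": 0,"gripper": 0.6},
    {"translation": [0,0,-0.01],"yaw": 0,"gripper": 0.6},
    {"translation": [0,0,0],"yaw": 0,"gripper": 0.6},
  ],
)

```text
clock: 21.65
ee_pos: [504.8, -197.5, 76.0]
orientation: [0.583, 0.811, 0.023, 0.041]
wrist_force: [0.2, -0.2, 0.2]
grip_width: 51.5
```

```bash
python3 s.py
```

```text
t 21.65 tcp [ 504.8 -197.5   76. ] jaw 18.7 tiltz [ 0.093 -0.01  -0.996] q [ 0.26  0.53  0.12  2.   -0.17  0.53  0.83] F [ 0.2 -0.2  0.2] w 51.5
```

>>> carry_out(
  series=[
    {"translation": [-0.001,-0.001,-0.015],"yaw": 0,"gripper": 0.6},
    {"translation": [-0.001,0,-0.015],"yaw": 0,"gripper": 0.6},
    {"translation": [-0.001,0,-0.007],"yaw": 0,"gripper": 0.6},
    {"translation": [0,0,0],"yaw": 0,"gripper": 0.6},
  ],
)

```text
clock: 22.05
ee_pos: [503.6, -199.4, 40.3]
orientation: [0.583, 0.811, 0.024, 0.043]
wrist_force: [-0.0, 0.2, 0.6]
grip_width: 51.1
```

```bash
python3 s.py
```

```text
t 22.05 tcp [ 503.6 -199.4   40.3] jaw 18.7 tiltz [ 0.097 -0.011 -0.995] q [ 0.28  0.58  0.1   2.04 -0.18  0.43  0.85] F [-0.   0.2  0.6] w 51.1
```

>>> carry_out(
  series=[
    {"translation": [0,0.001,-0.002],"yaw": 0,"gripper": 0.6},
    {"translation": [0,0,0],"yaw": 0,"gripper": 0.1},
    {"translation": [0,0,0],"yaw": 0,"gripper": 0.1},
    {"translation": [0,0,0],"yaw": 0,"gripper": 0.1},
    {"translation": [0,0,0],"yaw": 0,"gripper": 0.1},
  ],
)

```text
clock: 22.55
ee_pos: [502.3, -199.6, 41.1]
orientation: [0.584, 0.811, 0.023, 0.043]
wrist_force: [-1.2, 1.2, -0.8]
grip_width: 20.2
```

```bash
python3 s.py
```

```text
t 22.55 tcp [ 502.3 -199.6   41.1] jaw 18.6 tiltz [ 0.097 -0.013 -0.995] q [ 0.28  0.58  0.1   2.04 -0.18  0.43  0.85] F [-1.2  1.2 -0.8] w 20.2
```

>>> carry_out(
  series=[
    {"translation": [0,0,0.03],"yaw": 0,"gripper": 0.1},
    {"translation": [0,0,0.03],"yaw": 0,"gripper": 0.1},
    {"translation": [0,0,0.03],"yaw": 0,"gripper": 0.1},
    {"translation": [0,0,0.03],"yaw": 0,"gripper": 0.1},
    {"translation": [0.002,0.03,0.005],"yaw": 0,"gripper": 0.1},
    {"translation": [0.002,0.03,0.005],"yaw": 0,"gripper": 0.1},
    {"translation": [0.002,0.03,0],"yaw": 0,"gripper": 0.1},
    {"translation": [0.002,0.03,0],"yaw": 0,"gripper": 0.1},
    {"translation": [0.002,0.03,0],"yaw": 0,"gripper": 0.1},
    {"translation": [0.001,0.03,0],"yaw": 0,"gripper": 0.1},
    {"translation": [0,0,0],"yaw": 0,"gripper": 0.1},
  ],
)

```text
clock: 23.65
ee_pos: [511.0, -13.7, 180.0]
orientation: [0.585, 0.809, 0.024, 0.045]
wrist_force: [1.2, -0.2, -2.6]
grip_width: 20.0
```

```bash
python3 s.py
```

```text
t 23.65 tcp [511.  -13.7 180. ] jaw 18.4 tiltz [ 0.101 -0.013 -0.995] q [-0.16  0.34  0.17  1.96 -0.07  0.74  0.36] F [ 1.2 -0.2 -2.6] w 20.0
```

>>> carry_out(
  series=[
    {"translation": [0,0.03,0],"yaw": 0,"gripper": 0.1},
    {"translation": [0,0.03,0],"yaw": 0,"gripper": 0.1},
    {"translation": [0,0.03,0],"yaw": 0,"gripper": 0.1},
    {"translation": [0,0.03,0],"yaw": 0,"gripper": 0.1},
    {"translation": [0,0.03,0],"yaw": 0,"gripper": 0.1},
    {"translation": [0,0.03,0],"yaw": 0,"gripper": 0.1},
    {"translation": [0,0.03,0],"yaw": 0,"gripper": 0.1},
    {"translation": [0,0.015,0],"yaw": 0,"gripper": 0.1},
    {"translation": [0,0,0],"yaw": 0,"gripper": 0.1},
    {"translation": [0,0,0],"yaw": 0,"gripper": 0.1},
  ],
)

```text
clock: 24.65
ee_pos: [509.9, 213.1, 181.7]
orientation: [0.587, 0.808, 0.023, 0.046]
wrist_force: [0.5, -0.9, -1.6]
grip_width: 20.2
```

```bash
python3 s.py
```

```text
t 24.65 tcp [509.9 213.1 181.7] jaw 18.1 tiltz [ 0.102 -0.017 -0.995] q [-0.6   0.4   0.16  1.85 -0.01  0.81 -0.13] F [ 0.5 -0.9 -1.6] w 20.2
```

>>> carry_out(
  series=[
    {"translation": [0.003,0.011,-0.02],"yaw": 0,"gripper": 0.1},
    {"translation": [0,0,-0.025],"yaw": 0,"gripper": 0.1},
    {"translation": [0,0,-0.025],"yaw": 0,"gripper": 0.1},
    {"translation": [0,0,-0.015],"yaw": 0,"gripper": 0.1},
    {"translation": [0,0,0],"yaw": 0,"gripper": 0.1},
  ],
)

```text
clock: 25.15
ee_pos: [515.6, 212.7, 96.0]
orientation: [0.592, 0.804, 0.023, 0.049]
wrist_force: [-0.1, 0.8, -2.0]
grip_width: 20.5
```

```bash
python3 s.py;  python3 - <<'E'
from h import *
wcheck('w8','r',60,60,512.5,223.7,-.118,-13)
cv2.imwrite('pics/s8.png',cv2.resize(grab_frame('side')['img'][150:370,180:420],None,fx=3,fy=2.7))
E
```

```text
t 25.15 tcp [515.6 212.7  96. ] jaw 17.4 tiltz [ 0.105 -0.021 -0.994] q [-0.58  0.52  0.15  1.94 -0.02  0.6  -0.14] F [-0.1  0.8 -2. ] w 20.5
```

View pics/s8.png

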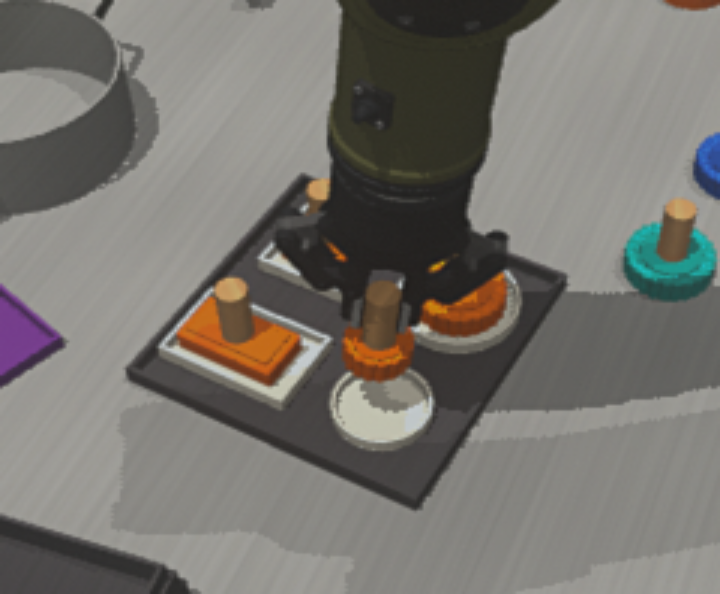

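View pics/w8.png

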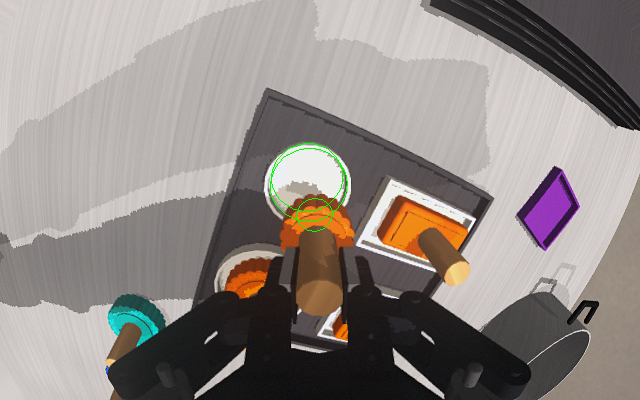

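>>> carry_out(
  series=[
    {"translation": [-0.002,0.012,-0.005],"yaw": 0,"gripper": 0.1},
    {"translation": [0,0,-0.015],"yaw": 0,"gripper": 0.1},
    {"translation": [0,0,0],"yaw": 0,"gripper": 0.1},
  ],
)

```text
clock: 25.55
ee_pos: [516.8, 226.9, 80.7]
orientation: [0.593, 0.803, 0.027, 0.051]
wrist_force: [-0.8, 0.1, -2.0]
grip_width: 20.3
```

```bash
python3 s.py
```

```text
t 25.55 tcp [516.8 226.9  80.7] jaw 17.2 tiltz [ 0.114 -0.017 -0.993] q [-0.6   0.54  0.15  1.95 -0.02  0.56 -0.16] F [-0.8  0.1 -2. ] w 20.3
```

>>> carry_out(
  series=[
    {"translation": [-0.004,-0.002,-0.014],"yaw": 0,"gripper": 0.1},
    {"translation": [-0.001,0,-0.014],"yaw": 0,"gripper": 0.1},
    {"translation": [0,0,0],"yaw": 0,"gripper": 0.1},
  ],
)

```text
clock: 25.85
ee_pos: [513.3, 227.9, 55.3]
orientation: [0.593, 0.803, 0.03, 0.052]
wrist_force: [-0.2, -0.2, -1.5]
grip_width: 20.1
```

```bash
python3 s.py
```

```text
t 25.85 tcp [513.3 227.9  55.3] jaw 17.3 tiltz [ 0.118 -0.013 -0.993] q [-0.6   0.58  0.15  1.98 -0.03  0.49 -0.16] F [-0.2 -0.2 -1.5] w 20.1
```

>>> carry_out(
  series=[
    {"translation": [0,-0.003,-0.005],"yaw": 0,"gripper": 0.1},
    {"translation": [0,0,0],"yaw": 0,"gripper": 0.1},
  ],
)

```text
clock: 26.05
ee_pos: [514.2, 225.7, 51.8]
orientation: [0.592, 0.803, 0.031, 0.052]
wrist_force: [-0.1, -0.2, -1.1]
grip_width: 20.5
```

```bash
python3 s.py
```

```text
t 26.05 tcp [514.2 225.7  51.8] jaw 17.4 tiltz [ 0.12  -0.012 -0.993] q [-0.6   0.58  0.15  1.99 -0.03  0.47 -0.15] F [-0.1 -0.2 -1.1] w 20.5
```

>>> carry_out(
  series=[
    {"translation": [0,0,-0.004],"yaw": 0,"gripper": 0.1},
    {"translation": [0,0,0],"yaw": 0,"gripper": 0.1},
    {"translation": [0,0,0],"yaw": 0,"gripper": 0.35},
    {"translation": [0,0,0],"yaw": 0,"gripper": 0.6},
    {"translation": [0,0,0],"yaw": 0,"gripper": 0.7},
    {"translation": [0,0,0],"yaw": 0,"gripper": 0.7},
  ],
)

```text
clock: 26.65
ee_pos: [516.1, 226.4, 49.9]
orientation: [0.592, 0.803, 0.033, 0.053]
wrist_force: [0.2, -0.5, 0.0]
grip_width: 59.9
```

```bash
python3 s.py
```

```text
t 26.65 tcp [516.1 226.4  49.9] jaw 17.3 tiltz [ 0.124 -0.01  -0.992] q [-0.6   0.59  0.14  1.99 -0.03  0.46 -0.15] F [ 0.2 -0.5  0. ] w 59.9
```

Rise straight up and back out of the way (+y).

>>> carry_out(
  series=[
    {"translation": [-0.002,0,0.02],"yaw": 0,"gripper": 0.7},
    {"translation": [-0.002,0,0.02],"yaw": 0,"gripper": 0.7},
    {"translation": [-0.002,0,0.025],"yaw": 0,"gripper": 0.7},
    {"translation": [0,0,0.03],"yaw": 0,"gripper": 0.7},
    {"translation": [0,0,0.03],"yaw": 0,"gripper": 0.7},
    {"translation": [-0.02,0.03,0.01],"yaw": 0,"gripper": 0.7},
    {"translation": [-0.02,0.03,0.01],"yaw": 0,"gripper": 0.7},
    {"translation": [-0.02,0.03,0],"yaw": 0,"gripper": 0.7},
    {"translation": [-0.02,0.03,0],"yaw": 0,"gripper": 0.7},
    {"translation": [-0.02,0.03,0],"yaw": 0,"gripper": 0.7},
    {"translation": [-0.02,0.03,0],"yaw": 0,"gripper": 0.7},
    {"translation": [-0.02,0.03,0],"yaw": 0,"gripper": 0.7},
    {"translation": [-0.02,0.03,0],"yaw": 0,"gripper": 0.7},
    {"translation": [-0.02,0.03,0],"yaw": 0,"gripper": 0.7},
    {"translation": [0,0,0],"yaw": 0,"gripper": 0.7},
  ],
)

```text
clock: 28.15
ee_pos: [320.6, 503.6, 202.3]
orientation: [0.595, 0.801, 0.034, 0.053]
wrist_force: [-0.4, 0.1, 0.9]
grip_width: 59.9
```

```bash
python3 s.py; cat > chk.py <<'E'
from fit import *
F=[grab_frame(c) for c in ["top","side"]]
cv2.imwrite("pics/t9.png",cv2.resize(F[0]["img"][110:310,160:500],None,fx=2.3,fy=2.3,interpolation=cv2.INTER_CUBIC))
cv2.imwrite("pics/s9.png",cv2.resize(F[1]["img"][90:350,200:480],None,fx=2.8,fy=2.3,interpolation=cv2.INTER_CUBIC))
M=[omask(f["img"]) for f in F]
for n,sh,a,b,w,ys in [("large",'r',64,64,(500.2,120.5),[0]),("small",'r',44,44,(512.5,223.7),[0]),("square",'s',48,48,(603.5,108.2),[-.118]),("oblong",'s',74,40,(615.8,211.5),[-.118])]:
    for i,f in enumerate(F):
        pp=[q+np.array([0,0,7]) for q in parts(sh,a,b)]
        m=M[i]; r_=render(f,pp,*w,-.118,''); k,l=cv2.connectedComponents(m.astype(np.uint8))
        ids=np.bincount(l[(r_>0.5)&(m>0)]); ms=(l==ids.argmax()).astype(float)
        o=fit([f],[ms],pp,w,ys); tray=[(559.49,165.34,-.117),(556.25,166.74,-.119)][i]
        d0=np.array(w)-(558.0,165.97); print(n,["top","side"][i],"offset from well",np.round(np.array(o[:2])-(d0+tray[:2]),1),"yawdeg",round(np.degrees(o[2]),1),"cost",round(o[3],2))
E
python3 chk.py
```

```text
t 28.15 tcp [320.6 503.6 202.3] jaw 17.0 tiltz [ 0.125 -0.007 -0.992] q [-1.22  0.46  0.16  1.68  0.05  0.95 -0.82] F [-0.4  0.1  0.9] w 59.9
large top offset from well [-0.4 -0.7] yawdeg 8.0 cost 0.12
large side offset from well [ 0.  -3.7] yawdeg 3.9 cost 0.06
small top offset from well [6.8 5.2] yawdeg -9.1 cost 0.08
small side offset from well [7.1 2.5] yawdeg 3.1 cost 0.07
square top offset from well [ 1.6 -0.4] yawdeg -8.4 cost 0.07
square side offset from well [ 2.9 -3.2] yawdeg -6.6 cost 0.1
oblong top offset from well [4.4 2.3] yawdeg -7.0 cost 0.07
oblong side offset from well [4.6 0. ] yawdeg -10.3 cost 0.09
```

View pics/t9.png

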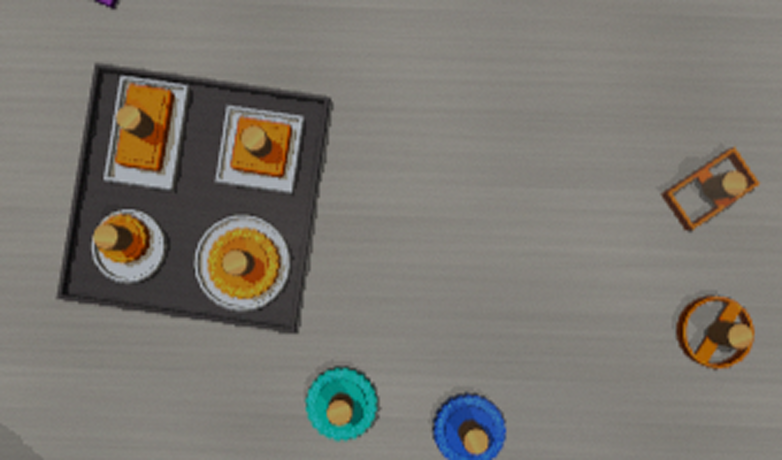

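View pics/s9.png

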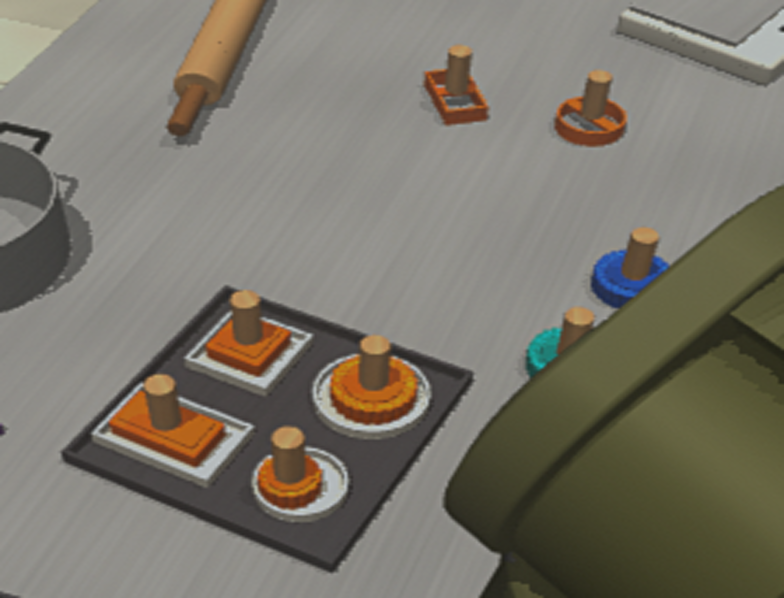

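```bash
cat > tilt.py <<'E'
from fit import *
F=[grab_frame(c) for c in ["top","side"]]
M=[omask(f["img"]) for f in F]; off=[(1.49,-.63),(-1.75,.77)]
def rend(f,pl,R,t):
    m=np.zeros((400*S,640*S),np.uint8)
    for p in pl:
        h=cv2.convexHull(((P(f,p@R.T+t)+.5)*S).astype(np.float32)); cv2.fillConvexPoly(m,np.round(h).astype(np.int32),255)
    return cv2.resize(m,(640,400),interpolation=cv2.INTER_AREA)/255.
for n,sh,a,b,w,yw in [("large",'r',64,64,(500,119),0),("small",'r',44,44,(519.5,227.5),0),("square",'s',48,48,(605.5,106.3),-.13),("oblong",'s',74,40,(620,212.5),-.15)]:
    pp=parts(sh,a,b); ms=[]
    for f,m in zip(F,M):
        r_=rend(f,pp,Ro.from_rotvec([0,0,yw]).as_matrix(),np.array([*w,7])); k,l=cv2.connectedComponents(m.astype(np.uint8))
        ids=np.bincount(l[(r_>0.5)&(m>0)]); ms.append((l==ids.argmax()).astype(float))
    def c(v,full=None):
        R=(Ro.from_rotvec([v[3]/50,v[4]/50,0])*Ro.from_rotvec([0,0,v[5]/50])).as_matrix()
        return sum(np.abs(rend(f,pp,R,np.array([v[0]+o[0],v[1]+o[1],v[2]]))-m).sum()/m.sum() for f,m,o in zip(F,ms,off))
    s=np.array([[*w,7,0,0,yw*50]]*7,float)
    for i in range(6): s[i+1,i]+=4
    o=minimize(c,s[0],method='Nelder-Mead',options=dict(initial_simplex=s,xatol=.05,fatol=1e-4,maxiter=350))
    print(n,"xyz",np.round(o.x[:3],1),"tilt",np.round(o.x[3:5]/50,3),"cost",round(o.fun,3),"upright",round(c([*w,7,0,0,yw*50]),3))
E
python3 tilt.py
python3 - <<'E'
from h import *
f=grab_frame("side"); cv2.imwrite("pics/s10.png",cv2.resize(f["img"][230:320,260:350],None,fx=6,fy=6,interpolation=cv2.INTER_CUBIC))
E
```

```text
large xyz [499.5 119.6   9.9] tilt [0.031 0.003] cost 0.188 upright 0.215
small xyz [519.  228.1   9.3] tilt [ 0.01  -0.008] cost 0.167 upright 0.209
square xyz [604.9 107.2  10.3] tilt [-0.009 -0.008] cost 0.18 upright 0.22
oblong xyz [620.  213.    9.2] tilt [ 0.007 -0.015] cost 0.165 upright 0.195
```

View pics/s10.png

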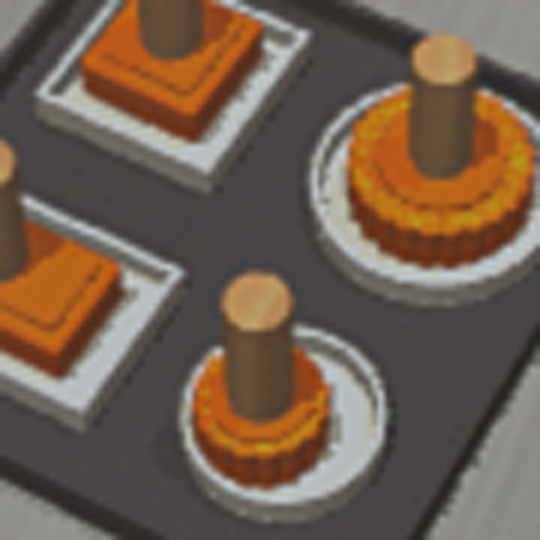

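```bash
python3 - <<'E'
from h import *
a=cv2.imread("pics/top0.png").astype(int); f=grab_frame("top"); b=f["img"].astype(int)
o=lambda i:((i[...,2]-i[...,0])>60)
for n,(r0,r1,c0,c1) in dict(obl=(170,215,442,495),rnd=(232,275,448,495)).items():
    for i in (a,b):
        q=np.argwhere(o(i[r0:r1,c0:c1])); print(n,q.mean(0).round(2),len(q))
print(r.hand_in())
E
```

```text
obl [20.37 30.12] 324
obl [20.35 30.18] 323
rnd [22.52 25.43] 398
rnd [22.49 25.44] 400
the job is handed in; nothing more can be done
None
```

All four solid stamps are in their own wells and the job is handed in, at about 28 s of the 128 s allowed. The hand-in gives no verdict, so what follows rests on my own last checks.

| Stamp | Distance from its well's centre | Tilt |
|---|---|---|
| Large round | about 1–4 mm | about 0.03 rad |
| Square | about 2–4 mm | about 0.01 rad |
| Oblong | about 5 mm | about 0.02 rad |
| Small round | about 8 mm | about 0.01 rad |

- **Small round stamp:** it rests against its well's wall, since 8 mm is all the play the well leaves. That is within the 13 mm limit, and it is flat like the others.
- **Height:** the model fits put all four undersides 9–10 mm above the table, against the expected 7 mm. As the offset is the same for all four, I took it as camera bias. In the close crop each one sits down inside its rim.
- **Cameras:** the two fixed cameras disagree by about 3 mm, within their stated calibration.
- **Dough cutters:** their positions in the top image are unchanged to under 0.1 pixel.
- **Arm:** the tool slowly tilted to about 0.12 rad during the run, and moves could not correct that. It did not affect how the stamps stand. The arm was clear of everything at hand-in.

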